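Mount a bronze sleeve on the indexing fixture and hold its index pin out

TASK

Set the loose bronze sleeve, flange down, over the upright spigot of the green indexing fixture and gently push it fully home on the plate, with the index pin still seated; let go of the sleeve only when it is home, do not drop it on. Then grip the red knob of the sprung index plunger, pull it all the way up to its stop so that the pin is clear of its hole, and finish while still holding it up there with the sleeve still home. Leave the other things on the bench alone and do not slam or ram the sleeve against the fixture.

Things in the scene. Friction and masses are not known exactly. Their poses are not given: they have to be found in the camera images.
- fixture: green indexing fixture bolted to the bench (place and yaw differ each run). Origin: on the bench surface under the spigot; z up. Round green base 224 mm across; steel index plate 200 mm across on it, top 45 mm above the bench, twelve black holes on an 85 mm radius; it stays still in this job. Two low clamp feet (19 mm high) reach out to 138 mm on its y sides
- spigot_foot (a point): point on the axis of the bare steel spigot in the middle of the plate, at the plate's top face (45 mm above the bench), where the sleeve's underside comes to rest. The spigot is upright, 27 mm in diameter, 50 mm tall; its top 12 mm taper to 10 mm diameter
- barrel_top (a point): top centre of the plunger's fixed steel barrel (22 mm across), 82 mm above the bench, 85 mm from the spigot's axis along the fixture's +x. A green bracket at the rim (40 mm wide, 68 mm high, out to 129 mm from the spigot) carries it
- sleeve_mid (a point): centre, half-way up, of the loose bronze sleeve (copper-brown tube standing on the bench, open at both ends): 80 mm tall, round body 44 mm in outside diameter, bore 30 mm right through, foot flange 58 mm across and 8 mm thick at its lower end; z is its axis, flange down; 0.25 to 0.5 kg. Fully home, this point is 40 mm above spigot_foot
- knob_mid (a point): centre of the index plunger's red cylindrical knob with thin black rings, upright axis, 26 mm in diameter, 32 mm tall (16 mm above and below this point); as the pin sits home this point is 104 mm above the bench, 22 mm above the barrel. It moves with the plunger
- plunger (a joint): lift of the sprung index plunger (m): 0 = pin seated 12 mm deep in its plate hole, 0.020 = fully up on its solid stop; slides straight up (vertical), the spring pulls it down with about 5 N at the bottom and 11 N at the top and snaps it home when let go
- screwdriver: screwdriver, 190 mm long, lying between the fixture and the sleeve; bystander
- brush: hand brush, 170 mm long, lying near the robot; bystander
- hammer: hammer, 220 mm long, lying on the right side of the bench; bystander
- mug: yellow mug, 80 mm across, 95 mm tall, origin under its centre; bystander
- bottle: amber bottle, 60 mm across, 160 mm tall, origin under its centre; bystander
- bronze_foot: bronze sculpture of a human foot cut off above the ankle, about 190 mm long, 130 mm tall; bystander
- wrench: wrench, 180 mm long, lying on the left side of the bench; bystander
Mind the look-alikes: they are no part of the job. What is shaped like the part that bears sleeve_mid but blue or purple is not meant.

How it is judged:
By the outcome, as a careful person would: the job done as asked, in the order asked, and still so for the second after the job is handed in, while the arm keeps its last pose, push and grip.
It also fails if it takes over 54 s, if anything falls off the work surface, if the arm or the gripper's body presses on something with over 40 N, if the wrist force passes 120 N, or if a joint passes its speed limit or range.

ROBOT

A 6-joint arm with a two-finger parallel gripper is mounted at the origin on the work surface. World frame = base frame: x ahead of the robot, y to its left, z up, the work surface at z = 0. Lengths are in m, angles in degrees, forces in N, time in s.
With the tool pointing down it reaches from about 0.4 to 0.825 m from the base axis. Payload 7 kg.
Tool frame: the origin (TCP) lies at the very end of the fingers, on their centre line; the grasp point (between the pads) lies 19 mm behind it; z points along the fingers, y is the line along which they close (so a half turn about z gives the same grasp; the last joint's range is limited). The gripper opens to 88 mm and grips with 3 to 60 N. Pads are 19 mm wide; open, the fingers measure 130 mm over their backs; the gripper's body (78 mm by 193 mm) begins 47 mm behind the grasp point.
Start: joints at [80.621, 20.546, 0.682, 0, -70.136, -16.507], TCP at [0.295, 0.607, 0.227] pointing down, gripper open.
Joint ranges: [-176.03, 176.03], [-82.01, 121.73], [-58.28, 71.71], [-173.87, 95.51], [-174.79, -0.11], [-173.66, 173.66]. Speed limits (degrees/s): [136.94, 136.94, 172.46, 180, 180, 180].

INTERFACE

Orientations are given as [roll, pitch, yaw] about the fixed x, y, z axes, in that order (R = Rz(yaw) Ry(pitch) Rx(roll)).
In Python, from plant import ctrl gives the robot as it stands.
- The arm moves only by the tool carry_out, never from a script. Its argument "deltas" is a list that holds one entry, the list of rows, each a list of 5 numbers: the shift along the tool's x, y, z scaled (see below), then the turn about the tool's z scaled (see below), then the opening, from -1 (shut) to 1 (fully open). A call has 1 to 5 rows; each row is the pose to reach, as a shift and turn from the pose commanded when the call began, along the tool's axes at that moment, turning the shorter way round; what a row does not reach only later rows make up. The controller multiplies each number of a shift by 20 cm and each number of a turn by 2 pi rad. A row lasts 1/10 s, in which the tool goes at most 50 mm and 8.59 degrees, less where a joint would pass 70% of its speed; a pose out of reach is approached as far as the arm can. A call with a number of a shift or a turn outside -1 to 1 is refused whole. A call with a gripper value outside its range is refused whole. The fingers move at their own pace and stop on an object; the grip force is fixed at half the most. Time passes only in rows, so rows that repeat a pose let the fingers close. It gives the time, the measured TCP pose, the force, the opening and the grip force at its end, in the units of the state.
- ctrl.get_obs(): the state, without advancing time (a new reading comes with each control period).
- ctrl.snapshot(name): name is "scene" or "top"; returns a dict with "color" (400x640x3 uint8, red, green, blue), "camera_matrix" (3x3 intrinsics, pixels), "R" (3x3) and "t" (3): a world point X has camera coordinates R X + t. Camera axes: x right, y down, z forward; pixel columns grow to the right and rows downward; lengths in m; the calibration is good to about 2 mm. A picture is of the moment at which its call begins. There is no depth.
- ctrl.close_job(): hands the job in; it is judged then, once.
Trained networks look in a picture, given as the dict that the camera call returned (one of the last four; its "shot" number tells which), for a name from the list of things; names that differ only in an ending like _2 or _b are one class to them, and where a whole thing is asked for, a point or a joint stands for the part that bears it (a point fixed in the world has none). Each returns a list of dicts, best first, with "p" (0 to 1); they miss things now and then, are a little off and sometimes report something else, mostly with a low value. They report only what shows in the picture. A call takes as long as a camera call. They do not tell look-alikes from the thing itself.
- ctrl.search_frame(picture, name): "centre" ([column, row] in pixels, amid what is visible of it).
- ctrl.silhouettes(picture, name): "mask" (400x640 bool, what is visible of it) and "centre" ([column, row] in pixels, amid what is visible of it).
- ctrl.spot_point(picture, name): "centre" ([column, row] in pixels: a listed point, or the origin of a listed thing).
The state is a dict: "clock": time; "joint_pos": joint angles; "qvel": joint speeds; "tau": joint torques, N m; "tool_pos": TCP position; "orientation": TCP orientation; "force": force on the tool from outside, world axes, zero at the start; "moment": the same for the moment, N m; "opening": finger opening in m; "gripper_force": force on a finger pad.
Only numpy, scipy, OpenCV 4.12 (cv2) and the standard library are available. Lean on these libraries where they do the work, as an engineer would, in place of code of your own. Each camera call takes 0.05 s, during which the arm holds its last target. There are 200 camera calls.

## Working session

There is one attempt and no reset: what is moved stays moved. The work goes in short steps, Python scripts to look and compute and a tool call to move; the robot and the scene stay as the last step left them, time stands still between calls to the robot, and variables do not carry over. Pictures are saved under pics/ and viewed, at most 10 in all, crops included, and the job is handed in when it is done.

Besides the shell and the picture viewer there is one more tool, called after "Call:" as name([rows], argument=value, ...), one row to a line, values as JSON. carry_out: Moves the arm, as the interface text tells. Its arguments: {"type":"object","properties":{"deltas":{"type":"array"}},"required":["deltas"]}

```bash
mkdir -p pics; cat > h.py <<'E'
import numpy as np, cv2
from plant import ctrl
def snap(n,f=None):
    s=ctrl.snapshot(n)
    if f: cv2.imwrite('pics/'+f,s['color'][:,:,::-1])
    return s
def ray(s,px):
    K,R,t=map(np.array,(s['camera_matrix'],s['R'],s['t']))
    d=R.T@np.linalg.solve(K,[px[0],px[1],1]); return -R.T@t,d
def atz(s,px,z):
    o,d=ray(s,px); return o+d*(z-o[2])/d[2]
def proj(s,X):
    p=np.array(s['camera_matrix'])@(np.array(s['R'])@np.array(X)+np.array(s['t'])); return p[:2]/p[2]
def tri(a,pa,b,pb):
    A=np.zeros((3,3));v=np.zeros(3)
    for s,p in((a,pa),(b,pb)):
        o,d=ray(s,p);d=d/np.linalg.norm(d);M=np.eye(3)-np.outer(d,d);A+=M;v+=M@o
    return np.linalg.solve(A,v)
E
python3 - <<'E'
from h import *
np.set_printoptions(precision=4,suppress=True)
a=snap('scene','s1.png');b=snap('top','t1.png')
for s,n in((a,'scene'),(b,'top')):
    print(n,'cam',ray(s,(320,200))[0])
    for nm,z in(('sleeve_mid',.04),('spigot_foot',.045),('barrel_top',.082),('knob_mid',.104),('fixture',0),('screwdriver',0.01),('bottle',0),('mug',0)):
        for r in ctrl.spot_point(s,nm)[:4]: print(nm,round(r['p'],2),np.array(r['centre']),atz(s,r['centre'],z))
print(ctrl.get_obs())
E
```

```text
scene cam [1.1616 0.6198 1.0991]
sleeve_mid 0.95 [353.7 239. ] [0.5583 0.1773 0.04  ]
sleeve_mid 0.93 [382.5 261.9] [0.5593 0.2823 0.04  ]
sleeve_mid 0.84 [375.4 213.6] [0.4454 0.162  0.04  ]
sleeve_mid 0.76 [331.1 214.9] [0.5411 0.0733 0.04  ]
spigot_foot 0.78 [279.5 175.8] [ 0.5461 -0.146   0.045 ]
barrel_top 0.73 [280. 147.] [ 0.4818 -0.2115  0.082 ]
knob_mid 0.55 [278.2 138.2] [ 0.4732 -0.2278  0.104 ]
fixture 0.97 [279.7 181.3] [ 0.5357 -0.1602  0.    ]
screwdriver 0.79 [304.2 211.3] [ 0.5714 -0.0094  0.01  ]
screwdriver 0.41 [264.3 261.9] [0.7751 0.0408 0.01  ]
bottle 0.57 [266.7 262.3] [0.7677 0.0413 0.    ]
mug 0.88 [375.1 330.4] [0.7061 0.3848 0.    ]
top cam [0.4249 0.0223 1.8486]
sleeve_mid 0.69 [264.9 201.3] [0.5564 0.1946 0.04  ]
sleeve_mid 0.69 [269.8 233. ] [0.4453 0.1764 0.04  ]
sleeve_mid 0.67 [299.7 206.6] [0.5381 0.0723 0.04  ]
sleeve_mid 0.63 [243.1 195.8] [0.5756 0.2714 0.04  ]
spigot_foot 0.6 [364.1 205.1] [ 0.5437 -0.1538  0.045 ]
barrel_top 0.8 [382.9 222. ] [ 0.4833 -0.2145  0.082 ]
knob_mid 0.6 [383.7 221.6] [ 0.4839 -0.2143  0.104 ]
fixture 0.75 [363.3 209.1] [ 0.5322 -0.1553  0.    ]
fixture 0.26 [311.  145.3] [0.7634 0.0335 0.    ]
screwdriver 0.58 [322.6 198.6] [ 0.5689 -0.0087  0.01  ]
bottle 0.79 [307.2 143.9] [0.7685 0.0473 0.    ]
mug 0.67 [209.7 161.3] [0.7036 0.399  0.    ]
{'clock': 0.9, 'joint_pos': array([ 80.6219,  20.5433,   0.6826,   0.0004, -70.1353, -16.5069]), 'qvel': array([-0.0544, -0.0068,  0.0017,  0.0104, -0.0229,  0.0873]), 'tau': array([  0.0007, -58.2358,  29.3307,   7.0028,   0.0125,  -0.    ]), 'tool_pos': array([0.2947, 0.6073, 0.2266]), 'orientation': array([-179.9961,    0.0008,  -25.8849]), 'force': array([ 0.7558, -0.4242, -0.2905]), 'moment': array([ 0.0119, -0.0333, -0.0037]), 'gripper_force': 0.0, 'opening': 0.0876361959445411}
```

View pics/s1.png

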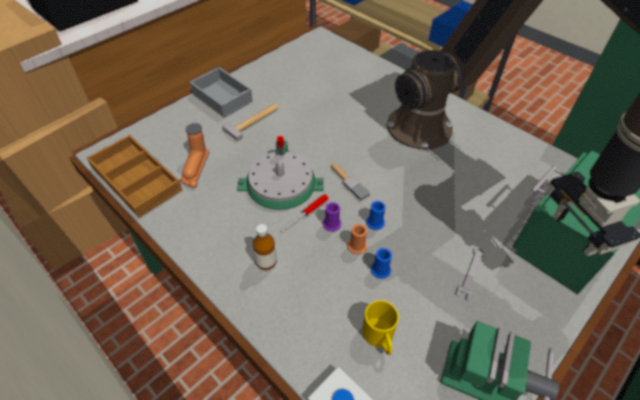

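```bash
python3 -c "
import cv2
a=cv2.imread('pics/s1.png')[110:310,230:430];b=cv2.imread('pics/t1.png')[130:290,220:420]
a=cv2.resize(a,(600,600),interpolation=3);cv2.imwrite('pics/c1.png',a)
cv2.imwrite('pics/c2.png',cv2.resize(b,(750,600),interpolation=3))"
```

```text
(no output)
```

View pics/c1.png

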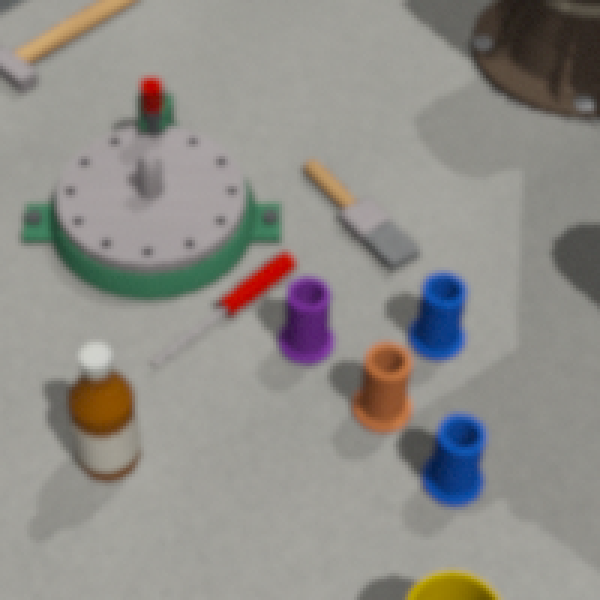

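View pics/c2.png

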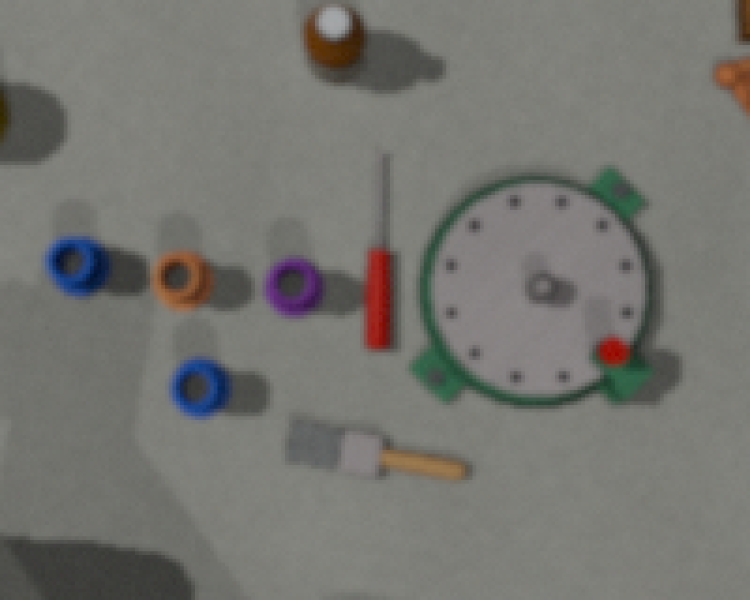

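Candidates are copper (358,238), purple (332,216) and blue (377,214) and (382,263) in the scene view. The bronze foot at (195,160) is also copper-coloured. By description I pick the copper tube at (358,238), and the crop confirms it: a copper tube with its flange down. The spigot is at about (280,170) and the red knob at (280,141).

```bash
cat > m.py <<'E'
from h import *
from scipy.optimize import minimize, least_squares
np.set_printoptions(precision=4,suppress=True)
th=np.linspace(0,2*np.pi,40)
def ringz(x,y,r,z): return np.c_[x+r*np.cos(th),y+r*np.sin(th),np.full(40,z)]
def proj_many(s,P):
    p=(np.array(s['R'])@P.T).T+np.array(s['t']);p=p@np.array(s['camera_matrix']).T;return p[:,:2]/p[:,2:]
def sil(s,parts,k=8):
    m=np.zeros((400*k,640*k),np.uint8)
    for P in parts:
        cv2.fillConvexPoly(m,cv2.convexHull(((proj_many(s,P)+.5)*k).astype(np.int32)),255)
    return m
def cyl(x,y,r,z0,z1): return np.r_[ringz(x,y,r,z0),ringz(x,y,r,z1)]
def cent(m,k=1):
    M=cv2.moments(m,True);return np.array([M['m10']/M['m00'],M['m01']/M['m00']])/k
def fit_c(s,mask,model,x0):
    # match centroid of model silhouette to mask centroid
    c=cent(mask.astype(np.uint8)*1)
    f=lambda x:cent(sil(s,model(*x)),8)-.5-c
    return least_squares(f,x0,diff_step=.004).x
sleeve=lambda z0:(lambda x,y:[cyl(x,y,.022,z0,z0+.08),cyl(x,y,.029,z0,z0+.008)])
E
python3 - <<'E'
from m import *
for n,x0 in(('scene',[.558,.18]),('top',[.556,.19])):
    s=snap(n); hsv=cv2.cvtColor(s['color'],cv2.COLOR_RGB2HSV)
    c=proj(s,[*x0,.04])
    m=((hsv[:,:,0]<18)&(hsv[:,:,1]>85)).astype(np.uint8)
    m[:]=m*(np.hypot(*(np.indices((400,640))[::-1]-c[:,None,None]))<28)
    # fill holes
    cs,_=cv2.findContours(m,cv2.RETR_EXTERNAL,cv2.CHAIN_APPROX_NONE);cs=max(cs,key=cv2.contourArea)
    m=cv2.drawContours(np.zeros_like(m),[cs],-1,1,-1)
    x=fit_c(s,m,sleeve(0),x0);print(n,'sleeve',x,m.sum(),sil(s,sleeve(0)(*x)).sum()/255/64)
    # red knob
    kc=proj(s,[.483,-.214,.104]);r=(((hsv[:,:,0]<8)|(hsv[:,:,0]>172))&(hsv[:,:,1]>150)).astype(np.uint8)
    r[:]=r*(np.hypot(*(np.indices((400,640))[::-1]-kc[:,None,None]))<14)
    x=fit_c(s,r,lambda x,y:[cyl(x,y,.013,.088,.120)],[.483,-.214]);print('knob',x,r.sum())
    # plate holes
    g=cv2.cvtColor(s['color'],cv2.COLOR_RGB2GRAY).astype(np.float32)
    bh=cv2.morphologyEx(g,cv2.MORPH_BLACKHAT,np.ones((9,9)))
    def holes(v):
        a=v[2]+np.arange(1,12)*np.pi/6
        return np.c_[v[0]+.085*np.cos(a),v[1]+.085*np.sin(a),np.full(11,.045)]
    v=np.array([.545,-.152,np.radians(225)])
    for w in(5,4,3,3,3):
        obs=[]
        for p in proj_many(s,holes(v)):
            i,j=np.round(p).astype(int);y,x=np.mgrid[j-w:j+w+1,i-w:i+w+1]
            B=bh[j-w:j+w+1,i-w:i+w+1];B=np.where(B>.4*B.max(),B,0);obs.append([(B*x).sum()/B.sum(),(B*y).sum()/B.sum()])
        obs=np.array(obs)
        q=least_squares(lambda v:(proj_many(s,holes(v))-obs).ravel(),v,loss='soft_l1',f_scale=.5,x_scale=[.01,.01,.1]);v=q.x
    print('plate',v[:2],np.degrees(v[2]),'res',np.abs(q.fun).mean(),'knob at',v[:2]+.085*np.array([np.cos(v[2]),np.sin(v[2])]))
E
```

```text
scene sleeve [0.5468 0.1829] 467 505.078125
knob [ 0.4788 -0.2115] 66
plate [ 0.5375 -0.1536] 225.22935136066448 res 0.0699914721252035 knob at [ 0.4777 -0.214 ]
top sleeve [0.5475 0.185 ] 211 216.609375
knob [ 0.4776 -0.2127] 43
plate [ 0.5385 -0.1512] 225.22322332942704 res 0.136260634255605 knob at [ 0.4786 -0.2115]
```

```bash
cat > d.py <<'E'
from h import *
import sys
def go(tgt,yaw,o=None):
    o=o or ctrl.get_obs();p=np.array(o['tool_pos']);y=np.radians(o['orientation'][2])
    x=np.array([np.cos(y),np.sin(y),0]);yy=np.array([np.sin(y),-np.cos(y),0])
    D=np.array(tgt)-p;dy=(yaw-np.degrees(y)+180)%360-180
    print('p',p.round(4),'yaw',round(np.degrees(y),2),'move',np.round([D@x/.2,D@yy/.2,-D[2]/.2,-dy/360],4),'F',o['force'].round(1),'op',round(o['opening'],4),round(float(o['gripper_force']),1),'t',o['clock'])
if __name__=='__main__':
    v=list(map(float,sys.argv[1:5]));go(v[:3],v[3])
E
python3 d.py .5472 .184 .19 -44.8
```

```text
p [0.2947 0.6073 0.2266] yaw -25.88 move [2.0598 1.3528 0.1828 0.0525] F [-0.  -0.1  0.8] op 0.0879 0.0 t 1.0
```

Call:
carry_out([
  [[1.0,0.657,0.0,0,0.45],[1.0,0.657,0.0,0,0.45],[1.0,0.657,0.0,0,0.45],[1.0,0.657,0.0,0,0.45],[1.0,0.657,0.0,0,0.45]],
])

```text
clock: 1.5
tool_pos: [0.4181, 0.3994, 0.227]
orientation: [-180.0, -0.0, -25.9]
force: [-0.0, 0.7, 0.5]
opening: 0.0639
gripper_force: 0.0
```

Call:
carry_out([
  [[1.0,0.657,0.1,0,0.45],[1.0,0.657,0.1,0,0.45],[1.0,0.657,0.1,0,0.45],[1.0,0.657,0.1,0,0.45],[1.0,0.657,0.1,0,0.45]],
])

```text
clock: 2.0
tool_pos: [0.5407, 0.1939, 0.2066]
orientation: [-180.0, -0.0, -25.9]
force: [1.7, 0.8, 0.2]
opening: 0.0638
gripper_force: 0.0
```

```bash
python3 d.py .5472 .184 .12 -44.8
```

```text
p [0.5407 0.1939 0.2066] yaw -25.92 move [0.0509 0.0301 0.4332 0.0524] F [1.7 0.8 0.2] op 0.0638 0.0 t 2.0
```

Call:
carry_out([
  [[0.051,0.03,0.43,0.0525,0.45],[0.051,0.03,0.43,0.0525,0.45],[0.051,0.03,0.43,0.0525,0.45],[0.051,0.03,0.43,0.0525,0.45]],
])

```text
clock: 2.4
tool_pos: [0.5468, 0.1863, 0.1212]
orientation: [179.9, -0.0, -44.6]
force: [-0.3, -0.3, 0.6]
opening: 0.0634
gripper_force: 0.0
```

```bash
python3 - <<'E'
from m import *
from d import go
go([.5472,.184,.041],-44.8)
a=snap('scene');b=snap('top')
A=cv2.resize(a['color'][180:280,300:410],None,fx=5,fy=5,interpolation=3);B=cv2.resize(b['color'][160:240,230:300],None,fx=5,fy=5,interpolation=3)
I=np.zeros((500,900,3),np.uint8);I[:500,:550]=A;I[:400,550:900]=B
cv2.imwrite('pics/c3.png',cv2.resize(I,(800,444))[:,:,::-1])
E
```

```text
p [0.5468 0.1863 0.1212] yaw -44.62 move [0.0098 0.0067 0.4008 0.0005] F [-0.3 -0.3  0.6] op 0.0634 0.0 t 2.4
```

View pics/c3.png

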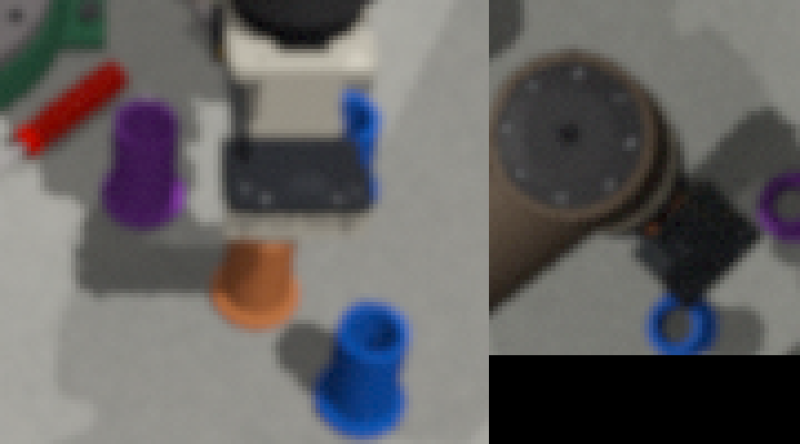

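The gripper hangs over the copper sleeve, with its flange at about (255,290) in the crop, and is clear of the neighbours. I'll go down and squeeze.

Call:
carry_out([
  [[0.005,0.004,0.2,0,0.45],[0.01,0.007,0.4,0,0.45],[0.01,0.007,0.4,0,0.45],[0.01,0.007,0.4,0,0.25],[0.01,0.007,0.4,0,0.1]],
])

```text
clock: 3.0
tool_pos: [0.5486, 0.1854, 0.0435]
orientation: [-179.8, -0.1, -44.7]
force: [0.1, 0.0, 0.8]
opening: 0.0531
gripper_force: 0.0
```

Call:
carry_out([
  [[0,0,0,0,0.0],[0,0,0,0,-0.1],[0,0,0,0,-0.1],[0,0,0,0,-0.1],[0,0,0,0,0.45]],
])

```text
clock: 3.5
tool_pos: [0.5474, 0.1843, 0.0421]
orientation: [-179.9, -0.0, -44.8]
force: [-1.0, 0.6, 0.7]
opening: 0.0472
gripper_force: 0.0
```

Call:
carry_out([
  [[0,0,0,0,0.45],[0,0,0,0.12,0.45],[0,0,0,0.12,0.45],[0,0,0,0.12,0.45],[0,0,0,0.12,0.45]],
])

```text
clock: 4.0
tool_pos: [0.547, 0.1841, 0.0408]
orientation: [-180.0, 0.0, -79.5]
force: [0.5, -0.5, 0.9]
opening: 0.0634
gripper_force: 0.0
```

Call:
carry_out([
  [[0,0,0,0.1535,0.45],[0,0,0,0.1535,0.45],[0,0,0,0.1535,0.45],[0,0,0,0.1535,0.45],[0,0,0,0.1535,0.45]],
])

```text
clock: 4.5
tool_pos: [0.547, 0.184, 0.0408]
orientation: [-180.0, 0.0, -122.5]
force: [-0.6, 0.7, -0.3]
opening: 0.0635
gripper_force: 0.0
```

```bash
python3 d.py .5472 .184 .041 -134.8
```

```text
p [0.547  0.184  0.0408] yaw -122.48 move [-0.0003 -0.0009 -0.001   0.0342] F [-0.6  0.7 -0.3] op 0.0635 0.0 t 4.5
```

Call:
carry_out([
  [[0,0,0,0.034,0.45],[0,0,0,0.034,0.2],[0,0,0,0.034,0.1],[0,0,0,0.034,-0.2],[0,0,0,0.034,-0.3]],
])

```text
clock: 5.0
tool_pos: [0.547, 0.1839, 0.0407]
orientation: [-180.0, 0.0, -134.3]
force: [0.7, -0.3, 0.3]
opening: 0.0439
gripper_force: 30.0
```

Call:
carry_out([
  [[0,0,0,0,-0.5],[0,0,0,0,-0.5],[0,0,0,0,-0.5],[0,0,0,0,-0.5],[0,0,0,0,-0.5]],
])

```text
clock: 5.5
tool_pos: [0.547, 0.1839, 0.0407]
orientation: [-180.0, 0.0, -134.4]
force: [0.7, -1.0, 1.3]
opening: 0.0437
gripper_force: 30.0
```

```bash
python3 d.py .547 .184 .2 -134.8
```

```text
p [0.547  0.1839 0.0407] yaw -134.37 move [-2.000e-04  2.000e-04 -7.965e-01  1.200e-03] F [ 0.7 -1.   1.3] op 0.0437 30.0 t 5.5
```

Call:
carry_out([
  [[0,0,-0.1,0,-0.5],[0,0,-0.3,0,-0.5],[0,0,-0.5,0,-0.5],[0,0,-0.62,0,-0.5],[0,0,-0.62,0,-0.5]],
])

```text
clock: 6.0
tool_pos: [0.5481, 0.1849, 0.1678]
orientation: [-179.9, 0.3, -134.4]
force: [0.3, 0.4, -4.2]
opening: 0.0438
gripper_force: 30.0
```

```bash
python3 d.py .538 -.1524 .161 -134.8
```

```text
p [0.5481 0.1849 0.1678] yaw -134.36 move [ 1.2411e+00 -1.1432e+00  3.4100e-02  1.2000e-03] F [ 0.3  0.4 -4.2] op 0.0438 30.0 t 6.0
```

Call:
carry_out([
  [[0.12,-0.11,0,0,-0.5],[0.27,-0.25,0,0,-0.5],[0.42,-0.39,0,0,-0.5],[0.57,-0.53,0,0,-0.5],[0.72,-0.67,0,0,-0.5]],
])

```text
clock: 6.5
tool_pos: [0.5401, -0.0142, 0.1625]
orientation: [179.9, -0.1, -134.4]
force: [0.0, -0.2, -4.7]
opening: 0.0437
gripper_force: 30.0
```

Call:
carry_out([
  [[0.15,-0.14,0,0,-0.5],[0.3,-0.28,0,0,-0.5],[0.43,-0.4,0,0,-0.5],[0.5,-0.46,0,0,-0.5],[0.52,-0.475,0,0,-0.5]],
])

```text
clock: 7.0
tool_pos: [0.5352, -0.1551, 0.1622]
orientation: [179.8, -0.1, -134.5]
force: [0.1, 1.0, -4.9]
opening: 0.0438
gripper_force: 30.0
```

Call:
carry_out([
  [[0,0,0,0,-0.5],[0,0,0,0,-0.5],[0,0,0,0,-0.5]],
])

```text
clock: 7.3
tool_pos: [0.537, -0.1525, 0.1642]
orientation: [180.0, -0.0, -134.3]
force: [-0.1, 0.3, -3.8]
opening: 0.0436
gripper_force: 30.0
```

```bash
python3 - <<'E'
from m import *
from d import go
go([.538,-.1524,.145],-134.8)
a=snap('scene')
p=ctrl.get_obs()['tool_pos']
c=proj(a,[.538,-.1524,.1]).astype(int);k=6;x0,y0=c[0]-60,c[1]-50
I=cv2.resize(a['color'][y0:y0+95,x0:x0+130],None,fx=k,fy=k,interpolation=3)
# overlay model outlines: spigot (white), sleeve as held (yellow)
def ol(P,col):
    h=cv2.convexHull((((proj_many(a,P)-[x0,y0]+.5)*k)).astype(np.int32));cv2.polylines(I,[h],True,col,1)
ol(cyl(.538,-.1524,.0135,.045,.083),(255,255,255));ol(cyl(.538,-.1524,.005,.083,.095),(255,255,255))
z=p[2]-.0407;ol(cyl(p[0],p[1],.029,z,z+.008),(255,255,0));ol(cyl(.478,-.2128,.013,.088,.120),(0,255,255))
cv2.imwrite('pics/c4.png',I[:,:,::-1])
E
```

```text
p [ 0.537  -0.1525  0.1642] yaw -134.32 move [-0.0037 -0.0032  0.0959  0.0013] F [-0.1  0.3 -3.8] op 0.0436 30.0 t 7.3
```

View pics/c4.png

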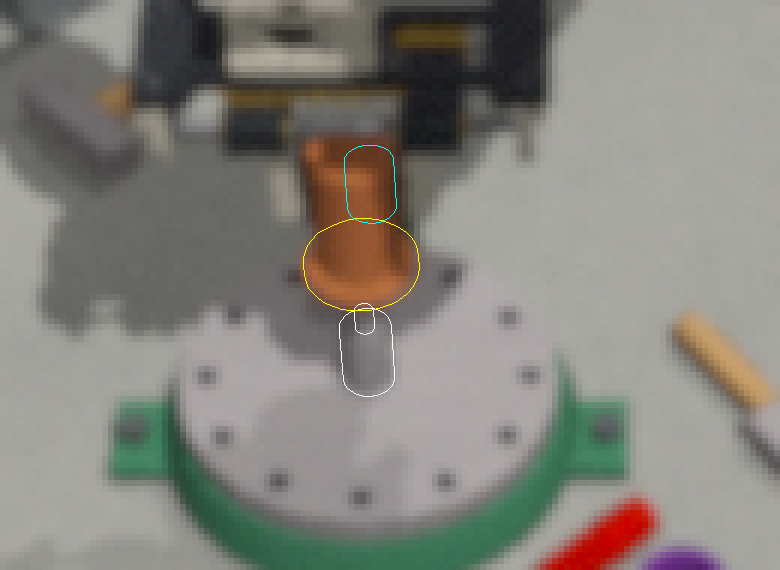

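The spigot matches its outline (about (367,350) in the crop) and the sleeve hangs upright right over it. Next I correct 1 mm and lower.

Call:
carry_out([
  [[-0.004,-0.003,0.05,0.0013,-0.5],[-0.004,-0.003,0.1,0.0013,-0.5],[-0.004,-0.003,0.11,0.0013,-0.5],[-0.004,-0.003,0.11,0.0013,-0.5]],
])

```text
clock: 7.75
tool_pos: [0.5375, -0.1532, 0.1416]
orientation: [179.9, -0.1, -134.8]
force: [0.5, -0.3, -4.2]
opening: 0.0435
gripper_force: 30.0
```

```bash
python3 - <<'E'
from m import *
from d import go
go([.538,-.1524,.128],-134.8)
for n in('scene','top'):
    a=snap(n);p=ctrl.get_obs()['tool_pos']
    hsv=cv2.cvtColor(a['color'],cv2.COLOR_RGB2HSV);z=p[2]-.0407
    f=proj(a,[p[0],p[1],z]);m=((hsv[:,:,0]<18)&(hsv[:,:,1]>85));ys,xs=np.nonzero(m)
    k=np.hypot(xs-f[0],ys-f[1])<25;xs,ys=xs[k],ys[k]
    q=proj_many(a,ringz(p[0],p[1],.029,z))
    if len(xs): print(n,'sleeve px',xs.min(),xs.max(),ys.max(),'model',q[:,0].min(),q[:,0].max(),q[:,1].max())
E
```

```text
p [ 0.5375 -0.1532  0.1416] yaw -134.83 move [-0.0047  0.0012  0.068  -0.0001] F [ 0.5 -0.3 -4.2] op 0.0435 30.0 t 7.75
scene sleeve px 269 287 167 model 269.42008720156474 288.31774863636156 167.47025712430687
top sleeve px 341 385 226 model 357.0858412329503 374.1173892949641 214.11813587714448
```

Call:
carry_out([
  [[-0.001,0,0.02,0,-0.5],[-0.001,0,0.04,0,-0.5],[-0.001,0,0.06,0,-0.5],[-0.001,0,0.07,0,-0.5],[-0.001,0,0.07,0,-0.5]],
])

```text
clock: 8.35
tool_pos: [0.5379, -0.1532, 0.1281]
orientation: [180.0, -0.0, -134.8]
force: [-0.3, 0.5, -4.7]
opening: 0.0438
gripper_force: 30.0
```

```bash
python3 d.py .538 -.1524 .0857 -134.8
```

```text
p [ 0.5379 -0.1532  0.1281] yaw -134.85 move [-3.200e-03  2.700e-03  2.121e-01 -1.000e-04] F [-0.3  0.5 -4.7] op 0.0438 30.0 t 8.35
```

Call:
carry_out([
  [[-0.003,0.003,0.015,0,-0.5],[-0.003,0.003,0.03,0,-0.5],[-0.003,0.003,0.045,0,-0.5],[-0.003,0.003,0.06,0,-0.5],[-0.003,0.003,0.07,0,-0.5]],
])

```text
clock: 8.85
tool_pos: [0.5381, -0.1523, 0.1142]
orientation: [180.0, -0.0, -134.8]
force: [0.6, -0.7, -4.3]
opening: 0.0437
gripper_force: 30.0
```

Call:
carry_out([
  [[0,0,0.025,0,-0.5],[0,0,0.05,0,-0.5],[0,0,0.075,0,-0.5],[0,0,0.1,0,-0.5],[0,0,0.115,0,-0.5]],
])

```text
clock: 9.35
tool_pos: [0.5379, -0.1524, 0.0909]
orientation: [180.0, -0.0, -134.8]
force: [-0.1, -0.1, -4.5]
opening: 0.0438
gripper_force: 30.0
```

Call:
carry_out([
  [[0,0,0.008,0,-0.5],[0,0,0.016,0,-0.5],[0,0,0.022,0,-0.5],[0,0,0.024,0,-0.5],[0,0,0.024,0,-0.5]],
])

```text
clock: 9.85
tool_pos: [0.5382, -0.1523, 0.0868]
orientation: [-180.0, 0.0, -134.8]
force: [0.8, 0.1, -3.9]
opening: 0.044
gripper_force: 30.0
```

```bash
python3 d.py .538 -.1524 .0857 -134.8
```

```text
p [ 0.5382 -0.1523  0.0868] yaw -134.84 move [ 0.0011  0.0007  0.0057 -0.0001] F [ 0.8  0.1 -3.9] op 0.044 30.0 t 9.85
```

Still no contact; about 1 mm remains. I'll press gently in 0.4 mm steps.

Call:
carry_out([
  [[0,0,0.002,0,-0.5],[0,0,0.004,0,-0.5],[0,0,0.006,0,-0.5],[0,0,0.007,0,-0.5],[0,0,0.007,0,-0.5]],
])

```text
clock: 10.35
tool_pos: [0.5383, -0.1524, 0.0857]
orientation: [-180.0, 0.0, -134.8]
force: [-0.9, 1.1, 1.7]
opening: 0.0437
gripper_force: 30.0
```

Call:
carry_out([
  [[0,0,0.002,0,-0.5],[0,0,0.004,0,-0.5],[0,0,0.004,0,-0.5],[0,0,0.004,0,-0.5]],
])

```text
clock: 10.75
tool_pos: [0.5383, -0.1523, 0.0857]
orientation: [-180.0, 0.0, -134.8]
force: [-4.7, 2.7, 8.2]
opening: 0.044
gripper_force: 30.0
```

It is seated: the stop came at exactly the expected height and the force rose. Release and rise.

Call:
carry_out([
  [[0,0,-0.002,0,0.2],[0,0,-0.003,0,0.45],[0,0,-0.003,0,0.45],[0,0,-0.1,0,0.45],[0,0,-0.3,0,0.45]],
])

```text
clock: 11.25
tool_pos: [0.5362, -0.1523, 0.1422]
orientation: [179.7, -0.2, -134.9]
force: [1.5, -0.6, 0.6]
opening: 0.0633
gripper_force: 0.0
```

Call:
carry_out([
  [[0,0,-0.05,0,0.45],[0.1,0,-0.05,0,0.45],[0.25,0,-0.05,0,0.45],[0.4,0,-0.05,0,0.45],[0.425,0,-0.05,0,0.45]],
])

```text
clock: 11.75
tool_pos: [0.4752, -0.2141, 0.1537]
orientation: [179.9, -0.1, -135.0]
force: [0.4, 0.4, 0.8]
opening: 0.0635
gripper_force: 0.0
```

```bash
python3 - <<'E'
from m import *
from d import go
go([.4782,-.2128,.087],-134.8)
a=snap('scene')
x,y=.538,-.1524
c=proj(a,[x,y,.1]).astype(int);k=6;x0,y0=c[0]-60,c[1]-55
I=cv2.resize(a['color'][y0:y0+95,x0:x0+130],None,fx=k,fy=k,interpolation=3)
def ol(P,col):
    h=cv2.convexHull((((proj_many(a,P)-[x0,y0]+.5)*k)).astype(np.int32));cv2.polylines(I,[h],True,col,1)
ol(cyl(x,y,.029,.045,.053),(255,255,0));ol(ringz(x,y,.022,.125),(255,255,0));ol(cyl(.478,-.2128,.013,.088,.120),(0,255,255))
cv2.imwrite('pics/c5.png',I[:,:,::-1])
E
```

```text
p [ 0.4752 -0.2141  0.1537] yaw -134.96 move [-0.0153 -0.006   0.3334 -0.0004] F [0.4 0.4 0.8] op 0.0635 0.0 t 11.75
```

View pics/c5.png

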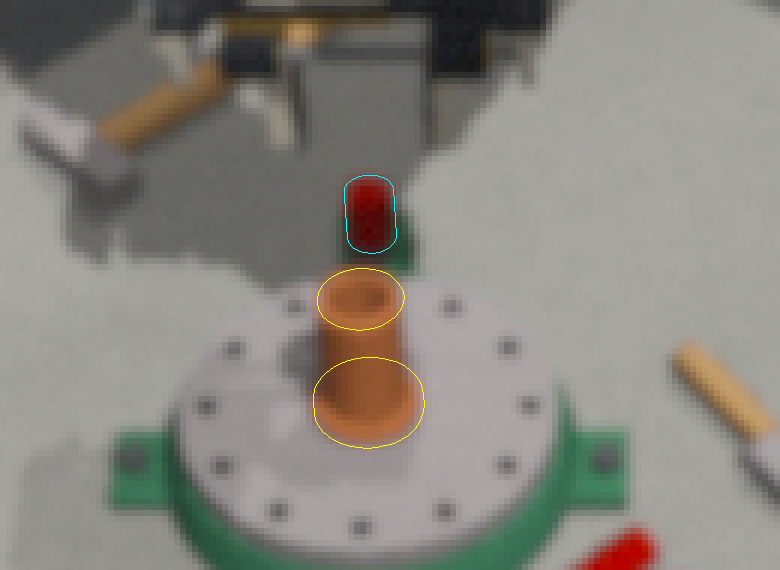

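The sleeve stands home inside its expected outline (about (365,390)), and the knob is at (370,210) as predicted. Lower over the knob.

Call:
carry_out([
  [[0,0,0,0,0.45],[0,0,0.06,0,0.45],[0,0,0.16,0,0.45],[0,0,0.26,0,0.45],[0,0,0.3,0,0.45]],
])

```text
clock: 12.3
tool_pos: [0.4773, -0.2118, 0.0918]
orientation: [179.8, -0.1, -134.8]
force: [-0.6, 0.6, 0.9]
opening: 0.0636
gripper_force: 0.0
```

```bash
python3 d.py .4782 -.2128 .087 -134.8
```

```text
p [ 0.4773 -0.2118  0.0918] yaw -134.82 move [ 0.0001 -0.0068  0.024  -0.0001] F [-0.6  0.6  0.9] op 0.0636 0.0 t 12.3
```

Call:
carry_out([
  [[0,-0.003,0.02,0,0.3],[0,-0.003,0.02,0,0.0],[0,-0.003,0.02,0,-0.3],[0,-0.003,0.02,0,-0.6],[0,-0.003,0.02,0,-1]],
])

```text
clock: 12.8
tool_pos: [0.4791, -0.2131, 0.0912]
orientation: [-179.9, 0.0, -134.8]
force: [-0.2, 0.2, 0.7]
opening: 0.0307
gripper_force: 0.0
```

Call:
carry_out([
  [[0,0,0,0,-1],[0,0,0,0,-1],[0,0,0,0,-1],[0,0,0,0,-1],[0,0,0,0,-1]],
])

```text
clock: 13.3
tool_pos: [0.4783, -0.2124, 0.0911]
orientation: [180.0, 0.0, -134.9]
force: [-2.7, 5.5, 5.7]
opening: 0.0256
gripper_force: 30.0
```

Call:
carry_out([
  [[0,0,-0.015,0,-1],[0,0,-0.03,0,-1],[0,0,-0.045,0,-1],[0,0,-0.06,0,-1],[0,0,-0.075,0,-1]],
])

```text
clock: 13.8
tool_pos: [0.4781, -0.2125, 0.105]
orientation: [179.9, -0.0, -134.9]
force: [2.1, 6.0, -10.2]
opening: 0.0254
gripper_force: 30.0
```

Call:
carry_out([
  [[0,0,-0.008,0,-1],[0,0,-0.012,0,-1],[0,0,-0.015,0,-1],[0,0,-0.015,0,-1],[0,0,-0.015,0,-1]],
])

```text
clock: 14.3
tool_pos: [0.4781, -0.2124, 0.1077]
orientation: [179.9, -0.0, -134.9]
force: [2.3, 4.5, -11.3]
opening: 0.0256
gripper_force: 30.0
```

Call:
carry_out([
  [[0,0,-0.005,0,-1],[0,0,-0.01,0,-1],[0,0,-0.014,0,-1],[0,0,-0.014,0,-1],[0,0,-0.014,0,-1]],
])

```text
clock: 14.8
tool_pos: [0.4781, -0.2125, 0.1105]
orientation: [179.9, -0.0, -134.9]
force: [2.1, 4.3, -11.4]
opening: 0.0252
gripper_force: 30.0
```

Call:
carry_out([
  [[0,0,-0.002,0,-1],[0,0,-0.004,0,-1],[0,0,-0.004,0,-1],[0,0,-0.004,0,-1]],
])

```text
clock: 15.2
tool_pos: [0.4781, -0.2124, 0.1112]
orientation: [179.9, -0.0, -134.9]
force: [2.4, 4.7, -12.3]
opening: 0.0256
gripper_force: 30.0
```

Call:
carry_out([
  [[0,0,-0.002,0,-1],[0,0,-0.003,0,-1],[0,0,-0.003,0,-1],[0,0,-0.003,0,-1]],
])

```text
clock: 15.6
tool_pos: [0.4781, -0.2124, 0.1112]
orientation: [179.9, -0.0, -134.9]
force: [4.4, 1.9, -17.2]
opening: 0.0257
gripper_force: 30.0
```

The stop is reached: height is unchanged while the force rises. One final check picture before handing in.

Call:
carry_out([
  [[0,0,0,0,-1],[0,0,0,0,-1],[0,0,0,0,-1]],
])

```text
clock: 15.9
tool_pos: [0.4781, -0.2124, 0.1113]
orientation: [179.9, -0.0, -134.9]
force: [5.0, 2.7, -17.5]
opening: 0.0255
gripper_force: 30.0
```

```bash
python3 - <<'E'
from m import *
a=snap('scene');I=a['color'][90:220,200:360].copy()
I=cv2.resize(I,None,fx=4.5,fy=4.5,interpolation=3)
for z in(.088,.108,.12,.14):
    q=((proj(a,[.478,-.2128,z])-[200,90]+.5)*4.5).astype(int);cv2.line(I,(q[0]+25,q[1]),(q[0]+40,q[1]),(0,255,255),1)
cv2.imwrite('pics/c6.png',I[:,:,::-1])
E
```

```text
(no output)
```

View pics/c6.png

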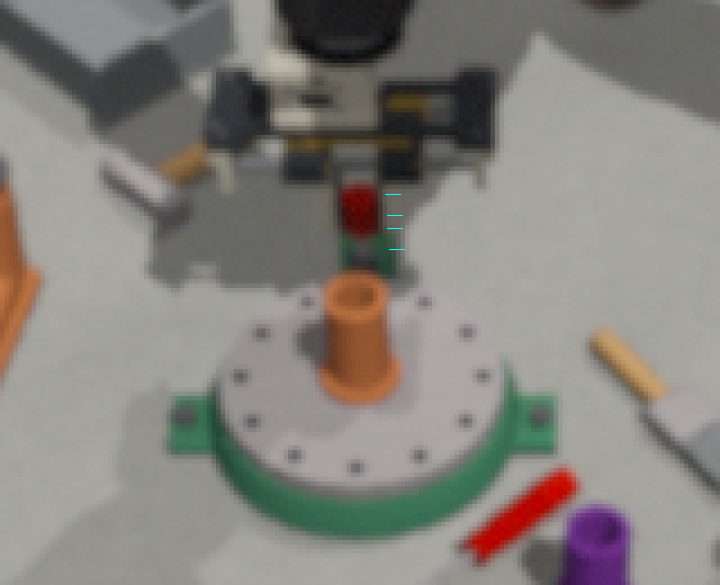

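The knob is held raised at (360,210) and the sleeve is home at (358,340). Handing in.

```bash
python3 -c "
from plant import ctrl
print(ctrl.close_job())"
```

```text
the job is handed in; nothing more can be done
None
```

I handed the job in at about 16 s: the bronze sleeve is fully home on the spigot, and the red knob is held up on its stop after a lift of about 20 mm. The close call gave no verdict.

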